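# Level the worktop shelf with a spirit level

### The arm

A 7-joint arm with a two-finger parallel gripper is mounted at the origin on a cart in front of the work surface, level with it; the furniture and walls round the work are solid. World frame = base frame: x ahead of the robot, y to its left, z up, the work surface at z = 0. Lengths are in m, angles in rad, forces in N, time in s.
With the tool pointing down it reaches from about 0.35 to 0.9 m from the base axis. Payload 8.1 kg.
Tool frame: the origin (TCP) lies between the finger pads, 19 mm behind the fingertips; this is the grasp point; z points along the fingers, y is the line along which they close (so a half turn about z gives the same grasp; the last joint's range is limited). The gripper opens to 92 mm and grips with 3 to 60 N. Pads are 19 mm wide; open, the fingers measure 130 mm over their backs; the gripper's body (75 mm by 190 mm) begins 47 mm behind the grasp point.
Start: joints at [-1.397, 0.434, 0.025, 1.573, -0.012, 1.134, -0.075], TCP at [0.171, 0.601, 0.246] pointing down, gripper open.
Joint ranges: [-2.62, 2.62], [-0.44, 2.09], [-1.27, 1.32], [0.08, 2.57], [-1.32, 4.46], [0.12, 2], [-2.74, 2.74]. Speed limits (rad/s): [2.22, 2.22, 3.01, 3.01, 3.14, 3.14, 3.14].

### API

Orientations are given as a rotation vector (axis times angle).
In Python, from cell import arm gives the robot as it stands. The module is installed in compiled form; this text tells all that it offers.
- The arm moves only by the shell command python3 -m creep 'ROWS' [OPENING] [FORCE]. ROWS is JSON, a list of rows, each a list of 6 numbers: the shift along the tool's x, y, z scaled (see below), then the turn, a rotation vector about the tool's x, y, z scaled (see below). A call has 1 to 20 rows; each row shifts and turns the commanded pose from where the row before left it, along the tool's axes as they then stand; what a row does not reach is not made up. The controller multiplies each number of a shift by 0.4 m and each number of a turn by 120 degrees. A row lasts 1/12 s, in which the tool goes at most 41.7 mm and 7.16 degrees, less where a joint would pass 70% of its speed; a pose out of reach is approached as far as the arm can. A call with a number of a shift or a turn outside -1 to 1 is refused whole. A call with a gripper value outside its range is refused whole. OPENING is the closure, from -1 (fully open) to 1 (shut), set as the call begins (- or left out, the last holds). The fingers move at their own pace and stop on an object; FORCE is the grip in N (left out, the last holds). Time passes only in rows, so rows that do not move let the fingers close. It gives the time, the measured TCP pose, the force, the opening and the grip force at its end, in the units of the state.
- arm.observe(): the state, without advancing time (a new reading comes with each control period).
- arm.get_image(name): name is "scene" or "top"; returns a dict with "frame" (480x640x3 uint8, red, green, blue), "intrinsics" (3x3 intrinsics, pixels), "rvec" (rotation vector, rad) and "tvec" (3), from world to camera coordinates, as OpenCV has them. Camera axes: x right, y down, z forward; pixel columns grow to the right and rows downward; lengths in m; the calibration is good to about 2 mm. A picture is of the moment at which its call begins. There is no depth.
- arm.sign_off(): hands the job in; it is judged then, once.
The state is a dict: "clock": time; "joints": joint angles; "dq": joint speeds; "joint_efforts": joint torques, N m; "position": TCP position; "ee_rot": TCP orientation; "force": force on the tool from outside, world axes, zero at the start; "ft_torque": the same for the moment, N m; "width": opening from 0.0 (shut) to 1.0 (fully open); "gripper_force": force on a finger pad.
Only numpy, scipy, OpenCV 4.12 (cv2) and the standard library are available. Lean on these libraries where they do the work, as an engineer would, in place of code of your own. Each camera call takes 0.05 s, during which the arm holds its last target. There are 200 camera calls.

### The job

Pull the red spirit level straight up out of its black snap-in dock and stand it upright on the wooden shelf, lying along the shelf's long side, then let go of it. Then take the blue knob of the levelling foot, press it down so that the sprung shelf sits firmly down on its foot, and turn it until the level's bubble stands between the two black lines. Finish while still holding the knob and pressing the shelf down, with the bubble centred, nothing else touching the level, and the loose garlic, salt shaker and grey pot left where they are.

Things in the scene. Friction and masses are not known exactly. Their poses are not given: they have to be found in the camera images.
- level: Red and silver spirit level with black ends: bar 112 (x) x 24 (y) x 40 mm (z), 0.22 kg, loose. Origin: centre of its underside. It starts snapped into the dock, axes along the dock's; two spring balls hold it by grooves in its sides, and it comes free straight up at about 10 N. A yellow-green vial window 76 mm long is in its top.
- level_grip (a point): Point in the middle of the level, 35 mm above its underside: the place to grip it, across its 24 mm width (fingers on its +y and -y faces); axes as the level.
- bubble (a joint): Place of the white bubble (20 mm long) along the vial, in m towards the level's own +x; 0 is the middle. The bubble drifts towards the higher end: 10 mm for each 0.010 rad of slope, at most 26 mm, and takes about 2 s to come to rest. It lies between the two black lines within 0.003 of 0.
- dock: Black snap-in dock, fixed, standing on the worktop: base plate 150 (x) x 52 (y) x 3 mm, on it two long walls 17 mm high (top 20 mm above the worktop) with the level between them. Origin at the centre of the underside; the level's underside is 3 mm above it and the upper half of the level, 23 mm, stands out above the walls.
- shelf_base: Fixed aluminium support of the shelf; origin on the worktop under the shelf's middle, x across the shelf (away from the robot), y along it towards the knob end. The board tilts about a pin along x at y = -95 mm, 46 mm above the worktop; the foot stands under the knob at y = +85 mm.
- shelf_seat (a point): Point on the top face of the wooden shelf, middle of the free area for the level, about 62 mm above the worktop. y: along the board (240 mm) towards the knob; x: across it (100 mm); z: square to it. The board reaches from 85 mm on the -y side of this point to 155 mm on the +y side; the knob's axis is 120 mm on the +y side. The board slopes along y by up to 0.03 rad.
- shelf_lift (a joint): How far (rad) the sprung shelf stands up off its foot at the knob end: about 0.022 when nothing presses on it (4 mm at the knob), 0 when pressed down onto its foot (under 0.003 counts). About 6 N down on the knob presses it home; beyond that is a hard stop. Only the pressed shelf shows the true level.
- knob_grip (a point): Centre of the grip of the blue levelling knob, on its upright axis, 27 mm above the board top: fluted round grip of diameter 32 mm, from 8 to 35 mm above the board, on a flange of diameter 56 mm whose top is 19 mm below this point. Fingertips may press on the flange; it turns with the knob.
- foot_knob (a joint): Turn of the blue knob, rad, positive clockwise seen from above; 0.08 Nm turns it, range -1.2 to 4. Each rad clockwise raises the knob end by 0.010 rad of slope (1.8 mm at the knob). With the shelf pressed the knob end is at first too low; how much must be read from the bubble (needed turn 0.5 to 2 rad); the right value differs from start to start.
- garlic: Garlic bulb about 53 mm across, loose bystander; origin at the centre of its underside.
- salt_shaker: Grey salt shaker 44 mm across, 90 mm high, loose bystander; origin at the centre of its underside.
- grey_pot: Small grey lidded pot 52 mm across, 46 mm high, loose bystander; origin at the centre of its underside.

How it is judged:
By the outcome, as a careful person would: the job done as asked, in the order asked, and still so for the second after the job is handed in, while the arm keeps its last pose, push and grip.
It also fails if it takes over 61 s, if anything falls off the work surface, if the arm or the gripper's body presses on something with over 40 N, if the wrist force passes 120 N, or if a joint passes its speed limit or range.

## Working session

There is one attempt and no reset: what is moved stays moved. The work goes in short steps, Python scripts to look and compute and a shell command to move; the robot and the scene stay as the last step left them, time stands still between calls to the robot, and variables do not carry over. Pictures are saved under pics/ and viewed, at most 10 in all, crops included, and the job is handed in when it is done.

```bash
mkdir -p pics; python3 - <<'E'
from cell import arm
import cv2,json
s=arm.observe();print(s)
for n in("scene","top"):
    d=arm.get_image(n);cv2.imwrite(f"pics/{n}0.png",d["frame"][:,:,::-1]);print(n,d["intrinsics"],d["rvec"],d["tvec"])
E
```

```text
{'clock': 0.0, 'joints': array([-1.3966023 ,  0.43520122,  0.02495387,  1.57410331, -0.01157558,
        1.13397003, -0.07508767]), 'dq': array([ 0.00083599,  0.00148527,  0.00056218, -0.00038024,  0.00084715,
       -0.00163011,  0.00040568]), 'joint_efforts': array([ 1.34552533e-04, -6.67828274e+01,  9.85719413e-01, -3.14476347e+01,
       -6.04704022e-02,  4.23990400e-02,  1.57567652e-04]), 'position': array([0.17071471, 0.60073824, 0.24475584]), 'ee_rot': array([-4.33438623e-01, -3.11148831e+00,  2.41316688e-03]), 'force': array([-0.92142455, -0.37601666,  0.27345692]), 'ft_torque': array([-0.03546716,  0.04233741, -0.00631601]), 'gripper_force': 0.0, 'width': 1.001595342770774}
scene [[491.07833399   0.         320.91284291]
 [  0.         491.07833399 241.37401404]
 [  0.           0.           1.        ]] [ 2.23260289 -0.99869255  0.36273775] [-0.20628368  0.43429484  0.59575335]
top [[506.2128202    0.         322.57150483]
 [  0.         506.2128202  251.40437692]
 [  0.           0.           1.        ]] [ 2.1859862  -2.13454912  0.151494  ] [0.15876944 0.5154729  0.90361571]
```

View pics/scene0.png

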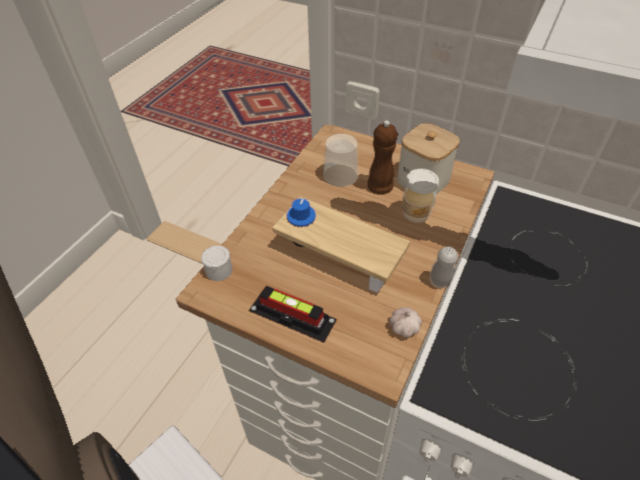

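View pics/top0.png

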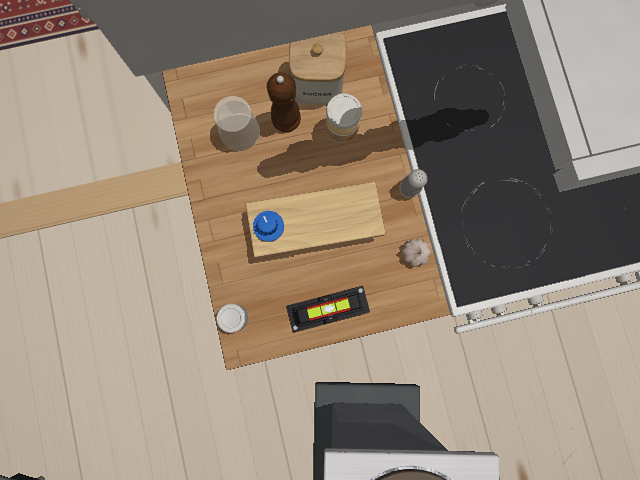

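The scene view shows the level and dock near (292,308), the shelf near (340,238) and the knob at (301,208). In the top view the level is at (328,309) and the knob at (268,225). I'll enlarge both to read the points.

```bash
python3 - <<'E'
import cv2,numpy as np
a=cv2.imread("pics/top0.png")[170:345,225:405];b=cv2.imread("pics/scene0.png")[190:345,235:415]
cv2.imwrite("pics/c_top.png",cv2.resize(a,None,fx=4.4,fy=3.4*0+3.4 if 0 else 3.4) if 0 else cv2.resize(a,(612,595),interpolation=cv2.INTER_CUBIC))
cv2.imwrite("pics/c_scene.png",cv2.resize(b,(684,589),interpolation=cv2.INTER_CUBIC))
E
```

```text
(no output)
```

View pics/c_top.png

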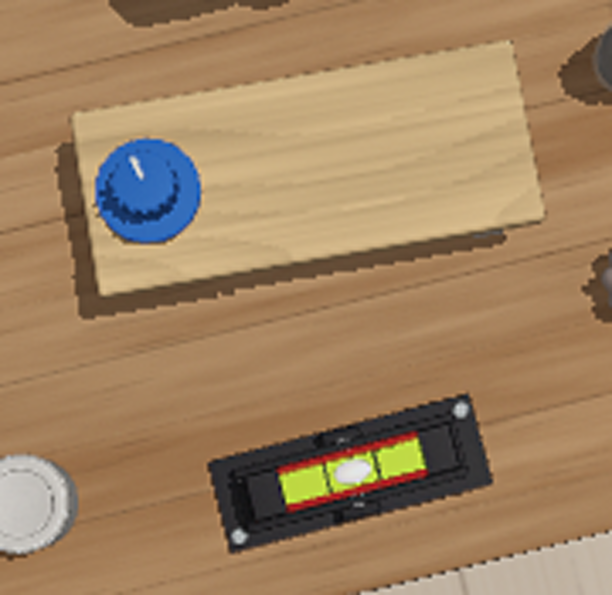

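View pics/c_scene.png

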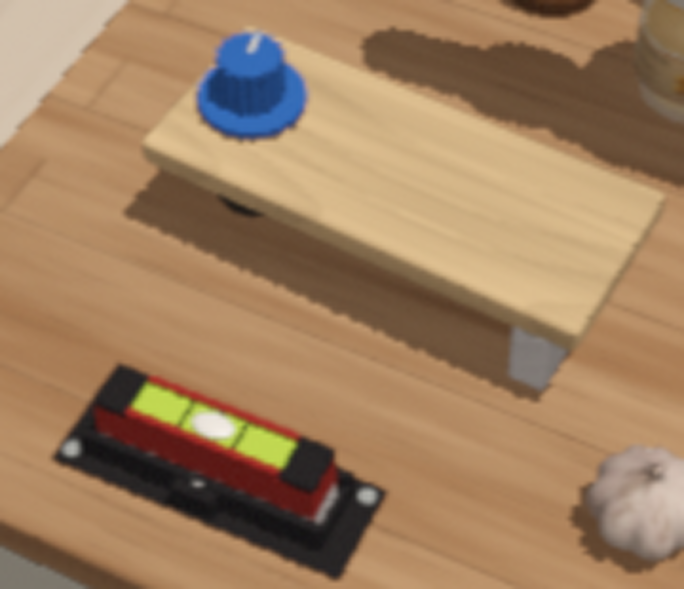

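The enlarged crops (top ×3.4, offset 225,170; scene ×3.8, offset 235,190) show these pixel positions:

| Point | Top crop | Scene crop |
|---|---|---|
| Board corner, left-near | (100,294) | (145,150) |
| Board corner, right-near | (544,216) | (577,333) |
| Board corner, right-far | (512,42) | (664,200) |
| Vial centre | (351,471) | (215,426) |
| Knob flange centre | (148,191) | (251,98) |
| Dock screws | (238,537), (461,410) | (71,448), (367,495) |

```bash
cat >h.py <<'E'
import cv2,numpy as np
from cell import arm
from scipy.spatial.transform import Rotation as R
CAM={}
def cams():
    for n in("scene","top"):
        d=arm.get_image(n);CAM[n]=(d["intrinsics"],cv2.Rodrigues(d["rvec"])[0],np.array(d["tvec"]).reshape(3,1),d["frame"])
    return CAM
def P(n):K,r,t,_=CAM[n];return K@np.hstack([r,t])
def tri(ps,pt):
    X=cv2.triangulatePoints(P("scene"),P("top"),np.array(ps,float).reshape(2,1),np.array(pt,float).reshape(2,1));X=X[:3,0]/X[3,0]
    return X
def proj(n,X):
    x=P(n)@np.append(X,1);return x[:2]/x[2]
def plane(n,p,z):
    K,r,t,_=CAM[n];d=r.T@np.linalg.inv(K)@np.array([p[0],p[1],1.]);c=(-r.T@t).ravel();return c+d*(z-c[2])/d[2]
E
python3 - <<'E'
from h import *
cams();np.set_printoptions(precision=4,suppress=True)
T=lambda u,v:(225+u/3.4-.4,170+v/3.4-.4)
S=lambda u,v:(235+u/3.8-.4,190+v/3.8-.4)
for n,s,t in [("bLN",(145,150),(100,294)),("bRN",(577,333),(544,216)),("bRF",(664,200),(512,42)),("bubble",(215,426),(351,471)),("flange",(251,98),(148,191)),("knobtop",(250,54),(143,180)),("screwL",(71,448),(238,537)),("vial",(218,424),(352,472))]:
    X=tri(S(*s),T(*t));print(n,X,"err px",proj("top",X)-T(*t),proj("scene",X)-S(*s))
for n,z,pts in [("dock",.003,[(209,463),(469,395),(493,483),(232,552)]),("board",.064,[(74,113),(512,42),(544,216),(100,294)]),("vial",.043,[(277,468),(417,435),(427,471),(287,510)])]:
    c=np.array([plane("top",T(*p),z) for p in pts]);print(n,c,c.mean(0),np.linalg.norm(c-np.roll(c,1,0),axis=1))
    e=(c[0]-c[1]+c[3]-c[2]);print("yaw long axis to left deg",np.degrees(np.arctan2(e[1],e[0])))
print("dock scene",np.array([plane("scene",S(*p),.003) for p in[(54,457),(340,577),(384,492)]]))
print("lev scene",np.array([plane("scene",S(*p),.043) for p in[(120,365),(332,448),(322,487),(97,407)]]).mean(0))
print(R.from_rotvec(arm.observe()["ee_rot"]).as_matrix())
E
```

```text
bLN [0.4978 0.2947 0.0505] err px [ 0.0737 -0.0893] [-0.1155  0.0172]
bRN [0.5441 0.0601 0.0578] err px [-0.1298  0.135 ] [ 0.2045 -0.0438]
bRF [0.6389 0.0782 0.0552] err px [-0.3708  0.3697] [ 0.5421 -0.1272]
bubble [0.4078 0.1589 0.0368] err px [ 0.1415 -0.1692] [-0.2458  0.0375]
flange [0.5511 0.2704 0.0634] err px [-0.174   0.2018] [ 0.2619 -0.0445]
knobtop [0.5515 0.2699 0.094 ] err px [-0.0797  0.0921] [ 0.1186 -0.0202]
screwL [0.3707 0.2197 0.0008] err px [ 0.0494 -0.0627] [-0.0883  0.0116]
vial [0.4078 0.1579 0.039 ] err px [ 0.4066 -0.4837] [-0.7045  0.1056]
dock [[0.4107 0.2369 0.003 ]
 [0.4516 0.0936 0.003 ]
 [0.4033 0.0797 0.003 ]
 [0.3624 0.2227 0.003 ]] [0.407  0.1582 0.003 ] [0.0503 0.149  0.0503 0.1488]
yaw long axis to left deg 105.96329745866807
board [[0.5923 0.3108 0.064 ]
 [0.6372 0.0785 0.064 ]
 [0.5433 0.0607 0.064 ]
 [0.496  0.2931 0.064 ]] [0.5672 0.1858 0.064 ] [0.0979 0.2365 0.0956 0.2371]
yaw long axis to left deg 101.20522265497947
vial [[0.4081 0.1985 0.043 ]
 [0.4272 0.1246 0.043 ]
 [0.4083 0.119  0.043 ]
 [0.3862 0.1926 0.043 ]] [0.4074 0.1587 0.043 ] [0.0227 0.0763 0.0197 0.0769]
yaw long axis to left deg 105.65298406223168
dock scene [[0.3613 0.2205 0.003 ]
 [0.4026 0.0786 0.003 ]
 [0.4488 0.093  0.003 ]]
lev scene [0.4056 0.1551 0.043 ]
[[-0.9619  0.2733 -0.0002]
 [ 0.2733  0.9619 -0.0009]
 [-0.0001 -0.0009 -1.    ]]
```

Triangulation is consistent with the text:
- The dock measures 149×50 mm and is centred at (0.407, 0.158).
- The knob is 85 mm from the board centre and its top is at 0.094.
- The level's long axis is at yaw 105.9°, and the board's is at 101.2°.

Now moving above the level.

```bash
cat >go.py <<'E'
# usage: go.py x y z yaw_of_tool_y(deg): prints remaining shift in tool axes (units) and turn (units)
import sys
from h import *
np.set_printoptions(precision=4,suppress=True)
x,y,z,a=map(float,sys.argv[1:5]);s=arm.observe();M=R.from_rotvec(s["ee_rot"])
c,n=np.cos(np.radians(a)),np.sin(np.radians(a))
T=R.from_matrix(np.array([[-n,c,0],[c,n,0],[0,0,-1.]]))
print("shift",M.inv().apply(np.array([x,y,z])-s["position"])/.4,"turn",np.degrees((M.inv()*T).as_rotvec())/120)
print(s["clock"],s["position"],"F",s["force"],"w",s["width"],s["gripper_force"],"j",s["joints"])
E
python3 -m creep '[[-0.062,-0.0646,0.016,0,0,0],[-0.062,-0.0646,0.016,0,0,0],[-0.062,-0.0646,0.016,0,0,0],[-0.062,-0.0646,0.016,0,0,0],[-0.062,-0.0646,0.016,0,0,0],[-0.062,-0.0646,0.016,0,0,0],[-0.062,-0.0646,0.016,0,0,0],[-0.062,-0.0646,0.016,0,0,0],[-0.062,-0.0646,0.016,0,0,0],[-0.062,-0.0646,0.016,0,0,0],[-0.062,-0.0646,0.016,0,0,0],[-0.062,-0.0646,0.016,0,0,0],[-0.062,-0.0646,0.016,0,0,0],[-0.062,-0.0646,0.016,0,0,0]]' -1 20
python3 -m creep '[[0,0,0,0,0,0.054],[0,0,0,0,0,0.054],[0,0,0,0,0,0.054],[0,0,0,0,0,0.054],[0,0,0,0,0,0.054],[0,0,0,0,0,0.054],[0,0,0,0,0,0.054],[0,0,0,0,0,0.054],[0,0,0,0,0,0.054],[0,0,0,0,0,0],[0,0,0,0,0,0]]' -0.3
python3 go.py .407 .158 .042 15.9
```

```text
clock: 1.37
position: [0.4064, 0.1567, 0.1558]
ee_rot: [0.433, 3.111, 0.001]
force: [0.6, 1.1, -0.5]
width: 0.999
gripper_force: 0.0
clock: 2.28
position: [0.4058, 0.1584, 0.1559]
ee_rot: [1.89, 2.509, -0.0]
force: [-0.3, 0.2, 0.4]
width: 0.651
gripper_force: 0.0
shift [-0.0018  0.0025  0.2848] turn [-0.      0.      0.0011]
2.2833 [0.4058 0.1584 0.1559] F [-0.2586  0.1644  0.3757] w 0.650559330099422 0.0 j [-0.8417  0.2454  0.4183  2.152  -0.1421  0.7698 -0.0523]
```

```bash
python3 -m creep '[[-0.0018,0.0025,0.04,0,0,0],[0,0,0.04,0,0,0],[0,0,0.04,0,0,0],[0,0,0.04,0,0,0],[0,0,0.04,0,0,0],[0,0,0.04,0,0,0],[0,0,0.02,0,0,0],[0,0,0.015,0,0,0],[0,0,0.01,0,0,0],[0,0,0,0,0,0]]'
python3 -m creep '[[0,0,0,0,0,0],[0,0,0,0,0,0],[0,0,0,0,0,0],[0,0,0,0,0,0],[0,0,0,0,0,0],[0,0,0,0,0,0]]' 1 40
python3 go.py .407 .158 .042 15.9
```

```text
clock: 3.12
position: [0.407, 0.1578, 0.0417]
ee_rot: [-1.893, -2.507, 0.0]
force: [-0.2, -0.6, 0.8]
width: 0.648
gripper_force: 0.0
clock: 3.62
position: [0.4076, 0.1581, 0.0422]
ee_rot: [1.894, 2.505, 0.002]
force: [5.8, 1.0, 3.5]
width: 0.265
gripper_force: 3.2
shift [ 0.0001 -0.0016  0.0006] turn [ 0.0007 -0.0001 -0.0007]
3.6167 [0.4076 0.1581 0.0422] F [5.8239 0.9568 3.5434] w 0.2654678635985779 3.2254010438919067 j [-0.7296  0.4582  0.308   2.2465 -0.299   0.4725  0.0921]
```

```bash
python3 -m creep '[[0,0,0,0,0,0],[0,0,0,0,0,0],[0,0,0,0,0,0],[0,0,0,0,0,0]]'
python3 -m creep '[[0,0,-0.01,0,0,0],[0,0,-0.01,0,0,0],[0,0,-0.01,0,0,0],[0,0,-0.01,0,0,0],[0,0,-0.015,0,0,0],[0,0,-0.03,0,0,0],[0,0,-0.04,0,0,0],[0,0,-0.05,0,0,0],[0,0,-0.05,0,0,0],[0,0,-0.05,0,0,0],[0,0,0,0,0,0],[0,0,0,0,0,0]]'
python3 go.py .5754 .1436 .13 11.2
python3 - <<'E'
from h import *
cams();a=CAM["scene"][3][150:350,200:460,::-1];b=CAM["top"][3][150:350,215:415,::-1]
cv2.imwrite("pics/lift.png",np.hstack([cv2.resize(a,(450,346)),cv2.resize(b,(346,346))]))
E
```

```text
clock: 3.95
position: [0.4079, 0.1582, 0.0422]
ee_rot: [1.894, 2.505, 0.002]
force: [3.8, 0.5, 3.6]
width: 0.26
gripper_force: 39.9
clock: 4.95
position: [0.4064, 0.1579, 0.1524]
ee_rot: [-1.894, -2.506, -0.001]
force: [0.8, -0.3, -2.6]
width: 0.254
gripper_force: 39.9
shift [-0.1497  0.3967  0.0558] turn [-0.     -0.0004  0.0386]
4.95 [0.4064 0.1579 0.1524] F [ 0.7863 -0.3112 -2.612 ] w 0.25421771410098964 39.937791265547276 j [-0.8451  0.2524  0.427   2.1559 -0.1517  0.7607 -0.0434]
```

View pics/lift.png

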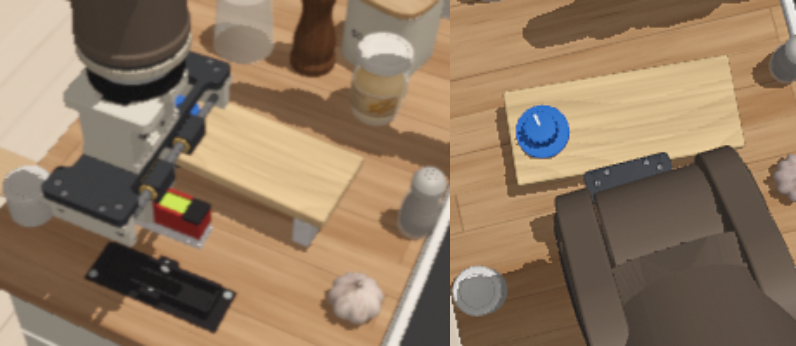

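The level is gripped (scene half, about (185,212)) and is out of the dock, which stays in place at (160,290). Next I carry it to the shelf.

```bash
python3 -m creep '[[-0.0136,0.0361,0,0,0,0.0035],[-0.0136,0.0361,0,0,0,0.0035],[-0.0136,0.0361,0,0,0,0.0035],[-0.0136,0.0361,0,0,0,0.0035],[-0.0136,0.0361,0,0,0,0.0035],[-0.0136,0.0361,0,0,0,0.0035],[-0.0136,0.0361,0,0,0,0.0035],[-0.0136,0.0361,0,0,0,0.0035],[-0.0136,0.0361,0,0,0,0.0035],[-0.0136,0.0361,0,0,0,0.0035],[-0.0136,0.0361,0,0,0,0.0036],[0,0,0.04,0,0,0],[0,0,0.02,0,0,0],[0,0,0.02,0,0,0],[0,0,0.01,0,0,0],[0,0,0,0,0,0],[0,0,0,0,0,0]]'
python3 go.py .5754 .1436 .101 11.2
```

```text
clock: 6.47
position: [0.575, 0.1375, 0.1157]
ee_rot: [-1.994, -2.427, 0.001]
force: [-0.3, 0.6, -1.8]
width: 0.26
gripper_force: 39.9
shift [0.0147 0.0039 0.0368] turn [-0.0004 -0.     -0.    ]
6.4667 [0.575  0.1375 0.1157] F [-0.2934  0.5878 -1.7786] w 0.2597420518616521 39.93792649358511 j [-0.6163  0.5389  0.4192  1.8265 -0.2854  0.8366  0.1387]
```

```bash
python3 -m creep '[[0.0147,0.0039,0,0,0,0],[0,0,0.01,0,0,0],[0,0,0.01,0,0,0],[0,0,0.008,0,0,0],[0,0,0,0,0,0],[0,0,0,0,0,0]]'
python3 -m creep '[[0,0,0.003,0,0,0],[0,0,0.003,0,0,0],[0,0,0,0,0,0],[0,0,0,0,0,0]]'
python3 go.py .5754 .1436 .101 11.2
```

```text
clock: 6.97
position: [0.5757, 0.1433, 0.1045]
ee_rot: [-1.994, -2.427, 0.001]
force: [-0.7, 0.5, -3.2]
width: 0.258
gripper_force: 39.9
clock: 7.3
position: [0.5759, 0.1435, 0.1023]
ee_rot: [-1.994, -2.427, 0.0]
force: [-0.7, 0.0, -2.6]
width: 0.258
gripper_force: 39.9
shift [ 0.0006 -0.0012  0.0033] turn [-0.     -0.     -0.0002]
7.3 [0.5759 0.1435 0.1023] F [-0.7041  0.0305 -2.5896] w 0.2577016181300442 39.93789084255695 j [-0.6181  0.5588  0.4105  1.8319 -0.2961  0.8114  0.1376]
```

```bash
python3 -m creep '[[0,0,0.0025,0,0,0],[0,0,0.0025,0,0,0],[0,0,0,0,0,0]]'
python3 -m creep '[[0,0,0.002,0,0,0],[0,0,0,0,0,0],[0,0,0,0,0,0]]'
```

```text
clock: 7.55
position: [0.5762, 0.1434, 0.1012]
ee_rot: [1.995, 2.427, 0.001]
force: [-3.3, -1.3, 9.2]
width: 0.256
gripper_force: 39.9
clock: 7.8
position: [0.5763, 0.1436, 0.101]
ee_rot: [-1.995, -2.427, -0.002]
force: [-4.8, -0.3, 14.0]
width: 0.257
gripper_force: 39.9
```

```bash
python3 -m creep '[[0,0,-0.002,0,0,0],[0,0,0,0,0,0]]' - 5
python3 -m creep '[[0,0,0,0,0,0],[0,0,0,0,0,0],[0,0,0,0,0,0],[0,0,0,0,0,0],[0,0,-0.02,0,0,0],[0,0,-0.05,0,0,0],[0,0,-0.08,0,0,0],[0,0,-0.08,0,0,0],[0,0,0,0,0,0]]' -0.2 20
python3 go.py .5505 .2695 .15 11.2
```

```text
clock: 7.97
position: [0.5764, 0.1435, 0.1011]
ee_rot: [1.994, 2.427, 0.002]
force: [-1.2, -0.2, 6.3]
width: 0.26
gripper_force: 5.0
clock: 8.72
position: [0.5792, 0.1437, 0.1988]
ee_rot: [1.992, 2.423, 0.012]
force: [2.0, 1.1, -0.3]
width: 0.6
gripper_force: 0.0
shift [ 0.3224 -0.0106  0.1222] turn [ 0.0043 -0.0006 -0.0005]
8.7167 [0.5792 0.1437 0.1988] F [ 1.9777  1.0587 -0.2781] w 0.6003972527415851 0.0 j [-0.6591  0.4465  0.4636  1.7402 -0.2325  1.      0.0845]
```

```bash
python3 -m creep '[[0.0403,-0.001,0,0,0,0],[0.0403,-0.001,0,0,0,0],[0.0403,-0.001,0,0,0,0],[0.0403,-0.001,0.0,0,0,0],[0.0403,-0.001,0,0,0,0],[0.0403,-0.001,0,0,0,0],[0.0403,-0.001,0,0,0,0],[0.0403,-0.001,0,0,0,0],[0,0,0,0,0,-0.052],[0,0,0,0,0,-0.052],[0,0,0,0,0,-0.052],[0,0,0,0,0,-0.052],[0,0,0,0,0,-0.052],[0,0,0,0,0,-0.052],[0,0,0,0,0,-0.052],[0,0,0,0,0,-0.052],[0,0,0,0,0,0],[0,0,0,0,0,0]]'
python3 go.py .551 .2697 .09 61.2
python3 - <<'E'
from h import *
cams();a=CAM["scene"][3][130:330,240:440,::-1];b=CAM["top"][3][150:290,215:415,::-1]
cv2.imwrite("pics/placed.png",np.hstack([cv2.resize(a,(400,400)),cv2.resize(np.pad(b,((0,60),(0,0),(0,0))),(400,400))]))
E
```

```text
clock: 10.22
position: [0.5479, 0.2692, 0.1926]
ee_rot: [0.789, 3.041, 0.001]
force: [-0.3, -0.4, 0.0]
width: 0.596
gripper_force: 0.0
shift [-0.0062  0.0047  0.2566] turn [ 0.0002  0.     -0.0026]
10.2167 [0.5479 0.2692 0.1926] F [-0.3083 -0.3798  0.0399] w 0.595773498253472 0.0 j [-0.6997  0.4593  0.2232  1.6902 -0.1168  1.0046  0.6266]
```

View pics/placed.png

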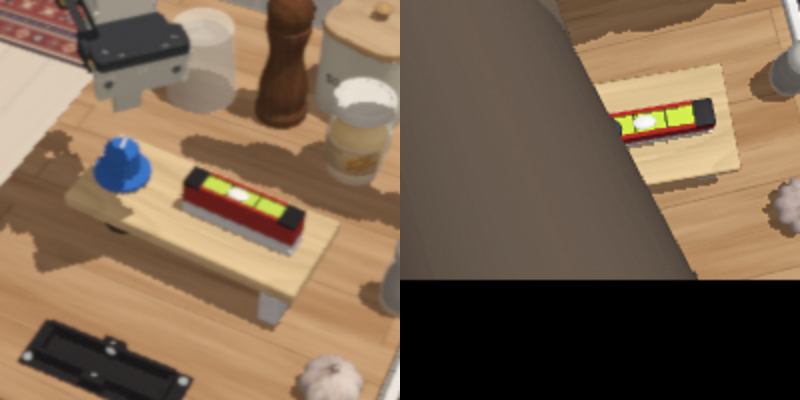

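The level stands on the shelf along its length (scene half, (243,208)), and the bubble is visible at (238,194). Next I descend on the knob.

```bash
python3 -m creep '[[-0.0062,0.0047,0.02,0,0,0],[0,0,0.04,0,0,0],[0,0,0.04,0,0,0],[0,0,0.04,0,0,0],[0,0,0.04,0,0,0],[0,0,0.04,0,0,0],[0,0,0.02,0,0,0],[0,0,0.015,0,0,0],[0,0,0,0,0,0],[0,0,0,0,0,0]]'
python3 go.py .551 .2697 .086 61.2
```

```text
clock: 11.15
position: [0.5512, 0.2698, 0.0906]
ee_rot: [0.785, 3.042, -0.0]
force: [0.0, 0.5, -0.3]
width: 0.605
gripper_force: 0.0
shift [ 0.0002 -0.0004  0.0116] turn [ 0.      0.0002 -0.0011]
11.15 [0.5512 0.2698 0.0906] F [ 0.0342  0.5457 -0.2585] w 0.6048460758578724 0.0 j [-0.676   0.5802  0.1953  1.7758 -0.1486  0.7997  0.6578]
```

Now grip the knob and press down until there is a clear reaction.

```bash
python3 -m creep '[[0,0,0,0,0,0],[0,0,0,0,0,0],[0,0,0,0,0,0],[0,0,0,0,0,0],[0,0,0,0,0,0],[0,0,0,0,0,0]]' 1 20
python3 -m creep '[[0,0,0.005,0,0,0],[0,0,0.005,0,0,0],[0,0,0.005,0,0,0],[0,0,0,0,0,0],[0,0,0,0,0,0]]'
python3 -m creep '[[0,0,0.005,0,0,0],[0,0,0.005,0,0,0],[0,0,0,0,0,0]]'
```

```text
clock: 11.65
position: [0.5511, 0.2701, 0.0907]
ee_rot: [0.784, 3.042, 0.001]
force: [-0.9, -0.1, 2.5]
width: 0.343
gripper_force: 20.0
clock: 12.07
position: [0.5518, 0.271, 0.086]
ee_rot: [0.783, 3.041, 0.004]
force: [-2.0, 1.1, 15.4]
width: 0.34
gripper_force: 20.1
clock: 12.32
position: [0.5538, 0.2714, 0.0848]
ee_rot: [0.783, 3.037, 0.009]
force: [-6.3, -1.3, 38.2]
width: 0.339
gripper_force: 26.9
```

```bash
python3 -m creep '[[0,0,-0.005,0,0,0],[0,0,0,0,0,0],[0,0,0,0,0,0],[0,0,0,0,0,0],[0,0,0,0,0,0],[0,0,0,0,0,0],[0,0,0,0,0,0],[0,0,0,0,0,0],[0,0,0,0,0,0],[0,0,0,0,0,0],[0,0,0,0,0,0],[0,0,0,0,0,0],[0,0,0,0,0,0],[0,0,0,0,0,0],[0,0,0,0,0,0],[0,0,0,0,0,0],[0,0,0,0,0,0],[0,0,0,0,0,0],[0,0,0,0,0,0],[0,0,0,0,0,0]]'
cat >bub.py <<'E'
# vial (yellow-green) and bubble (white inside its hull) -> bubble place in mm towards the knob
import sys
from h import *
cams();np.set_printoptions(precision=1,suppress=True);out=[]
d=np.array([-.194,.981,0]);c0=np.array([.5754,.1436,.102])
for n in("scene","top"):
    f=CAM[n][3];K=cv2.cvtColor(np.ascontiguousarray(f),cv2.COLOR_RGB2HSV)
    g=cv2.inRange(K,(25,110,90),(48,255,255));u,v=proj(n,c0).astype(int)
    m=np.zeros_like(g);m[v-40:v+40,u-45:u+45]=255;g&=m
    w=cv2.inRange(K,(0,0,130),(179,90,255))
    y,x=np.where(g>0)
    if len(x)<20: print(n,"hidden");continue
    h=cv2.fillConvexPoly(np.zeros_like(g),cv2.convexHull(np.c_[x,y].astype(np.int32)),255);w&=h
    X=lambda q:((np.array([plane(n,p,c0[2]) for p in q])-c0)@d)*1e3
    yy,xx=np.where(w>0);s=X(np.c_[x,y]);b=X(np.c_[xx,yy]) if len(xx) else np.array([np.nan])
    print(n,"vial",np.percentile(s,[0,100]),"mid",(s.min()+s.max())/2,"bubble mean",b.mean(),"range",b.min(),b.max(),"n",len(xx))
    r=f[v-35:v+35,u-50:u+50,::-1];out.append(cv2.resize(r,(700,490) if n=="scene" else (140,98),interpolation=cv2.INTER_CUBIC))
if len(sys.argv)>1: cv2.imwrite(sys.argv[1],out[0])
E
python3 bub.py pics/b1.png
```

```text
clock: 13.98
position: [0.5526, 0.2712, 0.0853]
ee_rot: [0.782, 3.039, 0.006]
force: [-2.9, -0.6, 25.6]
width: 0.342
gripper_force: 25.0
scene vial [-39.4  37.6] mid -0.895094269726723 bubble mean -20.34224133981189 range -30.287415704671144 -10.92427570161593 n 60
top vial [-37.1  39.7] mid 1.3166063429567139 bubble mean -18.12666030915157 range -27.175783369488286 -8.857975152336687 n 63
```

View pics/b1.png

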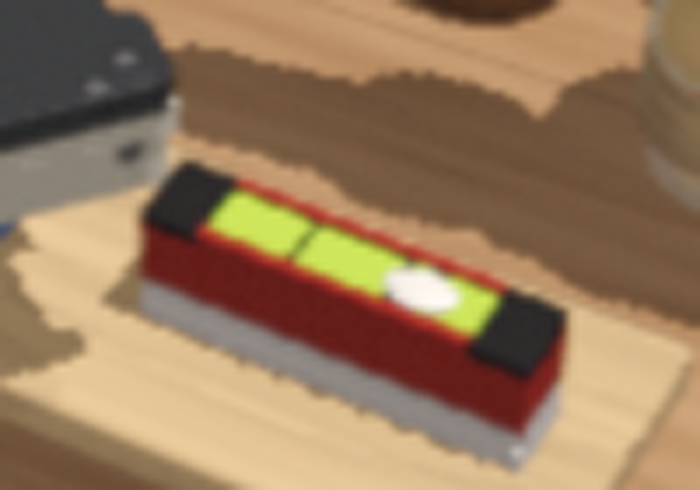

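The bubble, at (422,290) in the crop, lies right of the right-hand line, away from the knob. Both cameras put it about 19.4 mm from the middle, so about 1.94 rad clockwise is needed. I'll turn 0.9 rad first while easing the height.

```bash
python3 -m creep '[[0,0,-0.001,0,0,0.05],[0,0,-0.001,0,0,0.05],[0,0,-0.0007,0,0,0.05],[0,0,-0.0007,0,0,0.05],[0,0,-0.0007,0,0,0.05],[0,0,-0.0007,0,0,0.05],[0,0,-0.0007,0,0,0.05],[0,0,-0.0007,0,0,0.05],[0,0,0,0,0,0.05],[0,0,0,0,0,0],[0,0,0,0,0,0]]' - 30
python3 go.py .551 .2697 .085 -49.8; python3 bub.py
```

```text
clock: 15.0
position: [0.5526, 0.271, 0.0872]
ee_rot: [2.079, 2.354, 0.007]
force: [-2.8, -0.0, 20.7]
width: 0.342
gripper_force: 31.9
shift [-0.0029 -0.0044  0.0054] turn [ 0.0013 -0.0019  0.474 ]
15.0 [0.5526 0.271  0.0872] F [-2.826  -0.0429 20.6593] w 0.3418249267192277 31.858738374430686 j [-0.8489  0.6147  0.4558  1.7931 -0.3584  0.8115 -0.0932]
scene vial [-39.9  37.6] mid -1.1212744219624469 bubble mean -15.710024262631073 range -24.724518985134708 -6.3941039224722696 n 57
top vial [-37.7  38.9] mid 0.5950738222417513 bubble mean -13.113823001661217 range -23.129512766392963 -3.7442592271641066 n 65
```

```bash
python3 -m creep '[[0,0,-0.0007,0,0,0.05],[0,0,-0.0007,0,0,0.05],[0,0,-0.0007,0,0,0.05],[0,0,-0.0007,0,0,0.05],[0,0,-0.0007,0,0,0.05],[0,0,-0.0007,0,0,0.05],[0,0,-0.0007,0,0,0.05],[0,0,-0.0005,0,0,0.05],[0,0,0,0,0,0.05],[0,0,0,0,0,0.024]]'
python3 -m creep '[[0,0,0,0,0,0],[0,0,0,0,0,0],[0,0,0,0,0,0],[0,0,0,0,0,0],[0,0,0,0,0,0],[0,0,0,0,0,0],[0,0,0,0,0,0],[0,0,0,0,0,0],[0,0,0,0,0,0],[0,0,0,0,0,0],[0,0,0,0,0,0],[0,0,0,0,0,0],[0,0,0,0,0,0],[0,0,0,0,0,0],[0,0,0,0,0,0],[0,0,0,0,0,0],[0,0,0,0,0,0],[0,0,0,0,0,0],[0,0,0,0,0,0],[0,0,0,0,0,0]]'
python3 -m creep '[[0,0,0,0,0,0],[0,0,0,0,0,0],[0,0,0,0,0,0],[0,0,0,0,0,0],[0,0,0,0,0,0],[0,0,0,0,0,0],[0,0,0,0,0,0],[0,0,0,0,0,0]]'
python3 go.py .551 .2697 .085 -49.8; python3 bub.py
```

```text
clock: 15.93
position: [0.5529, 0.2704, 0.089]
ee_rot: [-2.953, -1.072, -0.007]
force: [-1.8, 0.5, 19.3]
width: 0.339
gripper_force: 31.5
clock: 17.6
position: [0.5527, 0.2704, 0.0891]
ee_rot: [-2.949, -1.08, -0.007]
force: [-2.4, 0.1, 17.9]
width: 0.342
gripper_force: 31.3
clock: 18.27
position: [0.5527, 0.2704, 0.0891]
ee_rot: [-2.949, -1.08, -0.007]
force: [-1.9, 0.4, 17.9]
width: 0.343
gripper_force: 31.3
shift [-0.0045 -0.0014  0.0102] turn [ 0.0003 -0.002   0.0002]
18.2667 [0.5527 0.2704 0.0891] F [-1.9122  0.435  17.9286] w 0.3425137846509429 31.32099598646164 j [-1.0163  0.6797  0.7316  1.8061 -0.5783  0.8776 -0.8823]
scene vial [-40.4  37.6] mid -1.4126902984916043 bubble mean -0.5460726700619192 range -9.81836600576733 9.894841322125094 n 56
top vial [-38.4  38.6] mid 0.1257453740302097 bubble mean 1.2082060920667037 range -7.776245537435084 10.195105952914655 n 65
```

```bash
python3 -m creep '[[0,0,0,0,0,-0.02],[0,0,0,0,0,-0.01],[0,0,0,0,0,0],[0,0,0,0,0,0],[0,0,0,0,0,0],[0,0,0,0,0,0],[0,0,0,0,0,0],[0,0,0,0,0,0],[0,0,0,0,0,0],[0,0,0,0,0,0],[0,0,0,0,0,0],[0,0,0,0,0,0],[0,0,0,0,0,0],[0,0,0,0,0,0],[0,0,0,0,0,0],[0,0,0,0,0,0],[0,0,0,0,0,0],[0,0,0,0,0,0],[0,0,0,0,0,0],[0,0,0,0,0,0]]'
python3 -m creep '[[0,0,0,0,0,0],[0,0,0,0,0,0],[0,0,0,0,0,0],[0,0,0,0,0,0],[0,0,0,0,0,0],[0,0,0,0,0,0],[0,0,0,0,0,0],[0,0,0,0,0,0],[0,0,0,0,0,0],[0,0,0,0,0,0],[0,0,0,0,0,0],[0,0,0,0,0,0],[0,0,0,0,0,0]]'
python3 bub.py pics/b2.png; python3 go.py .551 .2697 .085 -49.8
```

```text
clock: 20.03
position: [0.5527, 0.2705, 0.089]
ee_rot: [-2.914, -1.173, -0.007]
force: [-1.7, 0.1, 17.7]
width: 0.344
gripper_force: 31.3
clock: 21.12
position: [0.5528, 0.2705, 0.089]
ee_rot: [-2.914, -1.173, -0.007]
force: [-2.2, 1.6, 16.9]
width: 0.344
gripper_force: 31.3
scene vial [-40.4  37.6] mid -1.4126902984916043 bubble mean -1.2910869490336727 range -10.92427570161593 8.743429621462505 n 58
top vial [-38.4  38.6] mid 0.1257453740302097 bubble mean 0.9197253619922523 range -9.169808719722704 10.195105952914655 n 65
shift [-0.0045 -0.0017  0.01  ] turn [ 0.0005 -0.002   0.0303]
21.2167 [0.5527 0.2705 0.089 ] F [-1.3228  0.6642 17.1038] w 0.3435451554437421 31.272744432790205 j [-1.0065  0.6743  0.7144  1.8053 -0.5642  0.8721 -0.8322]
```

View pics/b2.png

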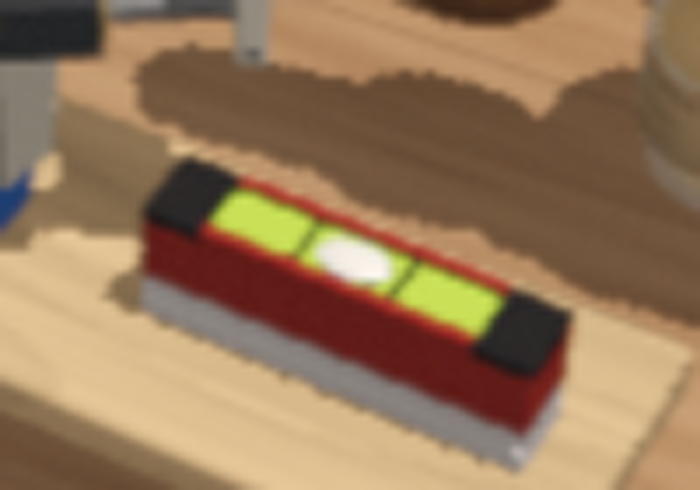

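The bubble, at (354,258), sits midway between the two lines at (310,240) and (404,277). The knob is held and pressed with about 17 N, well above the 6 N needed.

```bash
python3 -c "
from cell import arm
print(arm.sign_off())"
```

```text
the job is handed in; nothing more can be done
None
```

The job is handed in at about 21 s: the level stands on the shelf, the knob is still held and pressed with about 17 N, and the bubble is within 1 mm of centre; I didn't aim near the garlic, salt shaker or pot, but took no final picture of them.

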